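# Set the pot gauge in its spring-plunger post holder

## Task

Take the pot gauge (the post with the long thin pointer) out of the wooden tool block and slide its shank down into the sleeve of the gauge stand, gently but firmly past the spring plunger, until its collar sits fully home on the sleeve and the plunger has snapped into the groove. Leave it upright with its pointer aimed at the pot on the banding wheel, let go, and leave the pot, wheel and the other two tools where they are.

Things in the scene. Friction and masses are not known exactly. Their poses are not given: they have to be found in the camera images.
- gauge: The pot gauge, about 300 g: a steel post with a long pointer and a brass grip, standing in one of the tool block's three holes, collar on the block. Origin on the post's axis at the underside of its collar (diameter 26, 7 high); z up along the post, x along the pointer. Fully home in the stand, the origin is level with the sleeve's mouth.
- grip (a point): Middle of the gauge's round brass grip, 53 above the gauge's origin: diameter 22, 50 long along the post (28 to 78 above the origin). Take the gauge here.
- foot (a point): Centre of the lower end of the gauge's shank, 52 below its origin. The shank is 12 in diameter, its foot chamfered by 1 mm; a ring groove runs round it from 15 to 29 below the collar (floor diameter 6).
- pointer_tip (a point): Free end of the gauge's pointer, a straight 6 mm bar 95 long from the post's axis, 14 above the collar's underside.
- stand: The gauge stand, fixed: a grey slotted base plate 150 (x) by 100 (y) by 12 high, origin at the centre of its underside, z up, slot along x. On it stands an aluminium sleeve, diameter 34, topped by a flat round plate, diameter 62, 8 thick, top 72 above the origin. An upright bore 13.6 wide with a sharp mouth runs down through the middle of plate and sleeve. More than 45 N between gauge and stand damages them.
- slot_mid (a point): A point fixed to the base plate: above the slot's middle at the height of the sleeve's mouth (72). The sleeve was clamped by hand in the slot: its axis lies on the slot's line (base y = 0) but anywhere up to 14 mm to either side of this point along the base's x axis. That offset is in no pose; see or feel it. The sleeve does not slide under the forces of this job.
- plunger (a joint): Spring plunger in the sleeve's side towards the base's +y (black knob). Its ball nose, radius 5, sits 22 below the mouth and reaches to 2.5 from the bore's axis. Value in m: 0 fully forward, about 0.003 with the shank riding on it, below 0.0012 once snapped into the groove, limit 0.006. Pushing past it takes about 3 to 10 N down, then it drags: the gauge does not fall home.
- wheel: Banding wheel, fixed, beside the stand on its -y side: a round steel turntable on a foot, head diameter 170, top 70 above the origin (centre of its underside).
- pot: Freshly made grey clay pot on the wheel, diameter 110, 55 high, origin at the centre of its underside. Not to be disturbed.
- rack: Wooden tool block, fixed, 190 (x) by 60 (y) by 65 high, origin at the centre of its underside; three upright holes 15 wide and 58 deep at x = -60, 0 and +60 on its centre line. Any of them may hold the gauge.
- ball_tool: Short tool with a dark 28 mm wooden ball on top, in another hole of the block; it stands 44 over the block. Origin at its collar's underside. Leave it.
- tee_tool: Short tool with a dark 40 mm wooden cross bar on top, in another hole of the block; it stands 41 over the block. Origin at its collar's underside. Leave it.
There are look-alikes about, which are no part of the job. Leave any red look-alike of the gauge alone.

How it is judged:
By the outcome, as a careful person would: the job done as asked, in the order asked, and still so for the second after the job is handed in, with the robot touching nothing.
It also fails if it takes over 72 s, if anything falls off the work surface, if the arm or the gripper's body presses on something with over 40 N, if the wrist force passes 120 N, or if a joint passes its speed limit or range.

## Robot

A 6-joint arm with a two-finger parallel gripper is mounted at the origin on the work surface. World frame = base frame: x ahead of the robot, y to its left, z up, the work surface at z = 0. Lengths are in mm, angles in rad, forces in N, time in s.
With the tool pointing down it reaches from about 350 to 725 mm from the base axis. Payload 6 kg.
Tool frame: the origin (TCP) lies midway between the tips of the shut fingers; the grasp point (between the pads) lies 19 mm behind it (r.pinch_z is the z of the grasp point in the tool frame, in mm); z points along the fingers, y is the line along which they close (so a half turn about z gives the same grasp; the last joint's range is limited). The gripper opens to 85 mm and grips with 20 to 120 N. Pads are 22 mm wide; open, the fingers measure 114 mm over their backs; the gripper's body (76 mm by 85 mm) begins 54 mm behind the grasp point. The pads swing forward as they close: fully open they stand 13 mm farther back than shut.
Start: joints at [-0.812, 0.04, 0.085, 0, -1.615, -0.334], TCP at [247.289, -546.646, 231.261] pointing down, gripper open.
Joint ranges: [-2.56, 2.56], [-1.29, 2.01], [-1.08, 1.49], [-3.29, 1.98], [-2.81, -0.18], [-2.99, 2.99]. Speed limits (rad/s): [2.57, 2.57, 3.01, 3.14, 3.14, 3.14].

## Interface

Orientations are given as a unit quaternion [x, y, z, w].
In Python, from station import telemetry, vision, order, r gives the robot as it stands.
- The arm moves only by the tool step_arm, never from a script. Its argument "rows" is a list of rows, each a list of 7 numbers: the turn, a rotation vector about the tool's x, y, z each as a share of pi rad, from -1 to 1, then the shift along the tool's x, y, z each as a share of 150 mm, from -1 to 1, then the closure, from -1 (fully open) to 1 (shut). In form: [[wx, wy, wz, tx, ty, tz, gripper], ...]. A call has 1 to 10 rows; each row is the pose to reach, as a shift and turn from the pose commanded when the call began, along the tool's axes at that moment, turning the shorter way round; what a row does not reach only later rows make up. A row lasts 1/8 s, in which the tool goes at most 62.5 mm and 10.7 degrees, less where a joint would pass 70% of its speed; a pose out of reach is approached as far as the arm can. A call with a number of a shift or a turn outside -1 to 1 is refused whole. A call with a gripper value outside its range is refused whole. The fingers move at their own pace and stop on an object; "newtons" is the grip in N (left out, the last holds). Time passes only in rows, so rows that repeat a pose let the fingers close. It gives the time, the measured TCP pose, the force, the opening and the grip force at its end, in the units of the state.
- telemetry.state(): the state, without advancing time (a new reading comes with each control period).
- vision.read_camera(name): name is "scene" or "top"; returns a dict with "frame" (480x640x3 uint8, red, green, blue), "fx", "fy", "cx", "cy" (pixels), "origin" and "rotation" of the camera in the world. Camera axes: x right, y down, z forward; pixel columns grow to the right and rows downward; lengths in mm; the calibration is good to about 2 mm. A picture is of the moment at which its call begins. There is no depth.
- order.sign_off(): hands the job in; it is judged then, once.
Trained networks look in the newest picture that a camera, given by its name, has taken for a name from the list of things; names that differ only in an ending like _2 or _b are one class to them, and where a whole thing is asked for, a point or a joint stands for the part that bears it (a point fixed in the world has none). Each returns a list of dicts, best first, with "score" (0 to 1); they miss things now and then, are a little off and sometimes report something else, mostly with a low value. They report only what shows in the picture. A call takes as long as a camera call. They do not tell look-alikes from the thing itself.
- vision.look_for(camera, thing): "location" ([x, y, z] in mm, in the coordinates of the camera as it stood for that picture, good to about 4 mm: the middle of the surface that is visible of it).
- vision.outline_of(camera, thing): "mask" (480x640 bool, what is visible of it).
The state is a dict: "clock": time; "joint_positions": joint angles; "joint_vel": joint speeds; "effort": joint torques, N m; "position": TCP position; "ee_rot": TCP orientation; "wrist_force": force on the tool from outside, world axes, zero at the start; "ft_torque": the same for the moment, N m; "gripper_width": finger opening in mm; "grip_force": force on a finger pad.
Only numpy, scipy, OpenCV 4.12 (cv2) and the standard library are available. Lean on these libraries where they do the work, as an engineer would, in place of code of your own. Each camera call takes 0.05 s, during which the arm holds its last target. There are 200 camera calls.

## Working session

There is one attempt and no reset: what is moved stays moved. The work goes in short steps, Python scripts to look and compute and a tool call to move; the robot and the scene stay as the last step left them, time stands still between calls to the robot, and variables do not carry over. Pictures are saved under pics/ and viewed, at most 10 in all, crops included, and the job is handed in when it is done.

Besides the shell and the picture viewer there is one more tool, called after "Emit:" as a command line: name --pt "numbers of a row" for each row, then --argument value for the rest. step_arm: Moves the arm, as the interface text tells. Shift numbers are shares of 150 mm and turn numbers shares of pi rad, none past 1 either way. Its arguments: {"type":"object","properties":{"rows":{"type":"array","items":{"type":"array","items":{"type":"number"}}},"newtons":{"type":"number"}},"required":["rows"]}

```bash
mkdir -p pics; cat > h.py <<'E'
import numpy as np,cv2
from station import telemetry,vision,order,r
from scipy.spatial.transform import Rotation as R
def cam(n):
    c=vision.read_camera(n); c['o']=np.array(c['origin']); c['R']=np.array(c['rotation']); return c
def ray(c,u,v):
    d=c['R']@np.array([(u-c['cx'])/c['fx'],(v-c['cy'])/c['fy'],1]); return c['o'],d/np.linalg.norm(d)
def proj(c,p):
    q=c['R'].T@(np.array(p)-c['o']); return q[0]/q[2]*c['fx']+c['cx'],q[1]/q[2]*c['fy']+c['cy']
def atz(c,u,v,z):
    o,d=ray(c,u,v); return o+d*(z-o[2])/d[2]
def tri(a,ua,b,ub):
    A=np.zeros((3,3));B=np.zeros(3);L=[ray(a,*ua),ray(b,*ub)]
    for o,d in L:
        P=np.eye(3)-np.outer(d,d);A+=P;B+=P@o
    p=np.linalg.solve(A,B); return p,[np.linalg.norm((np.eye(3)-np.outer(d,d))@(p-o)) for o,d in L]
E
cat > a.py <<'E'
from h import *
np.set_printoptions(precision=1,suppress=True)
for n in ("scene","top"):
    c=cam(n); cv2.imwrite(f'pics/{n}0.png',c['frame'][:,:,::-1]); print(n,c['o'],c['R'],c['fx'])
    for t in ("gauge","grip","pointer_tip","foot","stand","plunger","wheel","pot","rack","ball_tool","tee_tool"):
        for d in vision.look_for(n,t)[:3]:
            p=c['R']@np.array(d['location'])+c['o']; print(t,round(d['score'],2),p,np.array(proj(c,p)))
print(telemetry.state())
E
python3 a.py
```

```text
scene [1063.9  712.7  676.2] [ 0.3  0.8 -0.5 -0.2] 599.1293051803334Traceback (most recent call last):
  File "a.py", line 7, in <module>
    p=c['R']@np.array(d['location'])+c['o']; print(t,round(d['score'],2),p,np.array(proj(c,p)))
      ~~~~~~^~~~~~~~~~~~~~~~~~~~~~~~
ValueError: matmul: Input operand 1 has a mismatch in its core dimension 0, with gufunc signature (n?,k),(k,m?)->(n?,m?) (size 3 is different from 4)
```

Rotation is a quaternion.

```bash
sed -i "s/c\['R'\]=np.array(c\['rotation'\])/c['R']=R.from_quat(c['rotation']).as_matrix()/" h.py; python3 a.py
```

```text
scene [1063.9  712.7  676.2] [[-0.8  0.3 -0.5]
 [ 0.6  0.4 -0.7]
 [-0.  -0.8 -0.5]] 599.1293051803334
gauge 0.94 [609.8 167.2 101. ] [348.2 315.7]
gauge 0.64 [487.4 319.6  18.5] [473.5 377.8]
grip 0.97 [486.3 318.7  16.5] [473.3 378.1]
grip 0.79 [606.9 166.2 100.2] [349.3 315.1]
pointer_tip 0.89 [482.8 316.3  13.7] [473.4 377.5]
pointer_tip 0.78 [608.  164.1 105. ] [347.9 312.2]
pointer_tip 0.17 [ 511.1 -258.1  106.9] [255.9 191.8]
foot 0.93 [479.9 318.3  14.4] [475.7 377.1]
foot 0.78 [603.  164.5 103. ] [350.6 312.1]
stand 0.93 [512.  -69.8  12.5] [309.7 270.5]
stand 0.42 [603.  164.6 100.8] [350.6 313.2]
wheel 0.7 [ 532.9 -234.    12.9] [256.  238.6]
pot 0.75 [ 511.4 -260.6  104.4] [255.2 192.5]
ball_tool 0.94 [490.5 162.9  90.8] [403.5 291.1]
tee_tool 0.86 [545.  165.4  94.2] [379.4 302.7]
top [424.6  16.7 912.7] [[ 0.  -1.   0.1]
 [-1.  -0.  -0. ]
 [ 0.  -0.1 -1. ]] 433.4423847033634
gauge 0.97 [484.6 315.   24.1] [154.5 266. ]
gauge 0.84 [597.3 154.8  86.3] [230.5 205.7]
grip 0.64 [600.1 151.6  87.3] [232.1 204.2]
grip 0.58 [480.6 314.6  19. ] [155.5 268.1]
pointer_tip 0.69 [597
[... 253 characters left out ...]
 257.4]
wheel 0.95 [ 479.4 -237.    70.3] [431.2 267.9]
pot 0.84 [ 512.1 -283.    94.2] [458.1 250.1]
rack 0.84 [532.3 149.6  68.6] [233.7 240.3]
rack 0.39 [599.3 154.7  82.6] [230.9 205.1]
ball_tool 0.72 [476.6 159.  102.1] [225.  267.6]
tee_tool 0.62 [597.9 153.3  83.1] [231.6 205.8]
{'clock': 1.3, 'joint_positions': array([-0.8,  0. ,  0.1, -0. , -1.6, -0.3]), 'joint_vel': array([ 0.,  0., -0., -0., -0., -0.]), 'effort': array([  0. , -36.8,  34.7,   6.9,  -0. ,   0. ]), 'position': array([ 247.3, -546.6,  231.2]), 'ee_rot': array([-0.2,  1. ,  0. , -0. ]), 'wrist_force': array([ 0.2, -0. ,  0.2]), 'ft_torque': array([-0.,  0., -0.]), 'grip_force': 0.0, 'gripper_width': 85.32374827887767}
```

View pics/scene0.png

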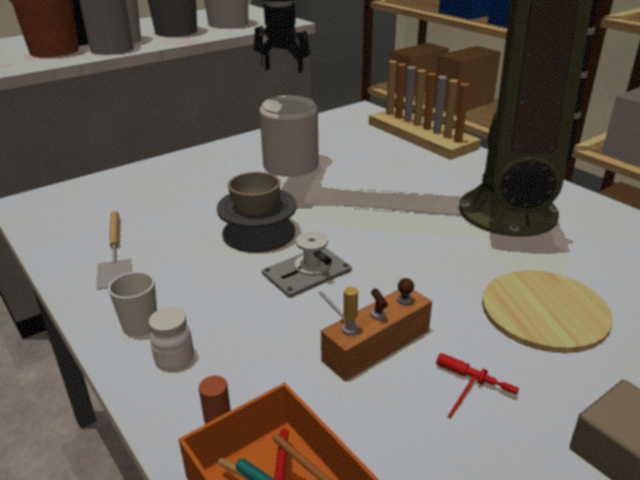

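View pics/top0.png

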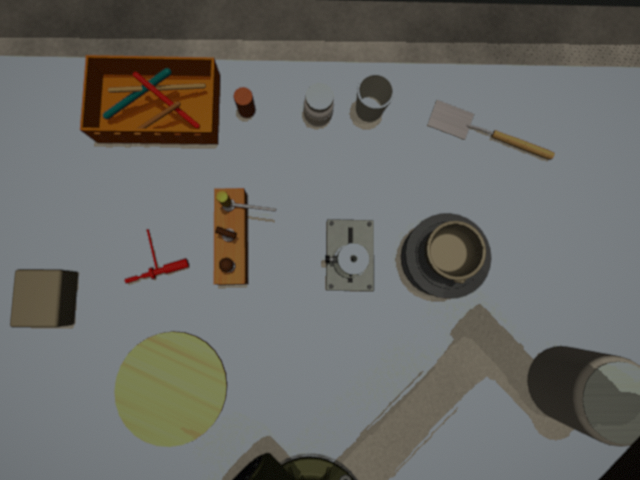

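The scene shows the gauge with its brass grip at (350,303), pointer tip at about (321,293), in the block's nearest hole. In the top view the grip top is at (223,199) and the pointer ends at (275,208). The sleeve plate is at (353,258) and the pot at (456,250). The red look-alike is lying at (155,270). Next I'll enlarge crops for exact pixels.

```bash
python3 - <<'E'
import cv2,numpy as np
s=cv2.imread('pics/scene0.png');t=cv2.imread('pics/top0.png')
def cr(i,x,y,w=100,h=75):
    o=cv2.resize(i[y:y+h,x:x+w],(400,300),interpolation=cv2.INTER_CUBIC)
    for k in range(0,w,10):
        cv2.line(o,(k*4,0),(k*4,8 if (x+k)%50 else 20),(0,0,255),1)
    for k in range(0,h,10): cv2.line(o,(0,k*4),(8 if (y+k)%50 else 20,k*4),(0,0,255),1)
    cv2.putText(o,f'{x},{y}',(25,25),0,.5,(0,0,255),1); return o
cv2.imwrite('pics/comp.png',np.vstack([np.hstack([cr(s,300,270),cr(t,200,170)]),np.hstack([cr(s,260,220),cr(t,310,210)])]))
E
```

```text
(no output)
```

View pics/comp.png

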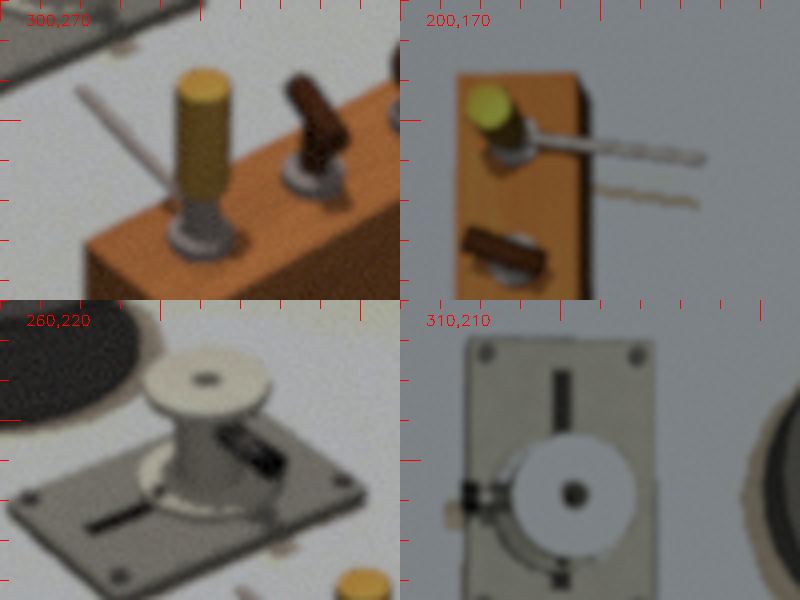

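The crops give these pixels:

| Point | Scene | Top |
|---|---|---|
| Grip top | (351,291) | (222.5,196.5) |
| Collar | (350.2,329) | (228.2,206.7) |
| Pointer tip | (320,292.5) | (276.2,210) |
| Sleeve plate and bore | (311.6,240) | (353.4,258.5) |

```bash
python3 - <<'E'
from h import *
np.set_printoptions(precision=1,suppress=True)
s=cam('scene');t=cam('top')
P={}
for n,a,b in [("griptop",(351,291),(222.5,196.5)),("collar",(350.2,329),(228.2,206.7)),("tip",(320,292.5),(276.2,210)),("bore",(311.6,240),(353.4,258.5))]:
    P[n],e=tri(s,a,t,b); print(n,P[n],np.array(e))
hits=vision.outline_of('top','pot')
if hits:
    m=hits[0]['mask'].astype(np.uint8); (u,v),_=cv2.minEnclosingCircle(np.argwhere(m)[:,::-1].astype(np.float32)); print('pot px',u,v,atz(t,u,v,115))
for nm,c,px in(("s",s,(311.6,240)),("t",t,(353.4,258.5))): print('bore@72',nm,atz(c,*px,72))
print('griptop@143',atz(s,351,291,143),atz(t,222.5,196.5,143),'collar@72',atz(s,350.2,329,71),atz(t,228.2,206.7,72))
print('tip@79',atz(s,320,292.5,79),atz(t,276.2,210,79))
q=telemetry.state();Rm=R.from_quat(q['ee_rot']).as_matrix();print(q['position'],Rm)
E
```

```text
griptop [602.  161.3 140.6] [1.2 1.2]
collar [600.  162.1  66.4] [0.7 0.7]
tip [590.5  67.8  77. ] [1.1 1.1]
bore [496.8 -83.9  69.6] [0.7 0.7]
pot px 455.8723449707031 251.52432250976562 [ 507.2 -271.   115. ]
bore@72 s [498.6 -80.2  72. ]
bore@72 t [497.1 -84.1  72. ]
griptop@143 [603.2 164.6 143. ] [602.3 160.1 143. ] collar@72 [604.  165.7  71. ] [598.3 161.6  72. ]
tip@79 [591.3  70.8  79. ] [590.9  67.   79. ]
[ 247.3 -546.6  231.3] [[-0.9 -0.4 -0. ]
 [-0.4  0.9  0. ]
 [ 0.   0.  -1. ]]
```

```bash
cat >> h.py <<'E'
def go(p,yaw):
    "shift (mm, shares) and turn for a down-pointing tool with tool-x at world yaw"
    q=telemetry.state();C=R.from_quat(q['ee_rot']);T=R.from_euler('ZX',[yaw,np.pi])
    s=C.inv().apply(np.array(p)-q['position']); w=(C.inv()*T).as_rotvec()/np.pi
    print('pos',q['position'].round(1),'shift mm',s.round(1),'share',(s/150).round(4),'turn',w.round(4),'F',q['wrist_force'].round(1),'w',round(q['gripper_width'],1),'grip',round(q['grip_force'],1),'t',q['clock'])
E
python3 -c "
from h import *
go([601.5,162,230],np.pi)"
```

```text
pos [ 247.3 -546.6  231.3] shift mm [-614.8  499.6    1.3] share [-4.0986  3.331   0.0087] turn [ 0.     -0.      0.1352] F [-0.9  0.2  0.1] w 85.3 grip 0.0 t 1.45
```

Emit:
step_arm --pt "0 0 0.05 -0.35 0.28 0 -1" --pt "0 0 0.1 -0.7 0.55 0 -1" --pt "0 0 0.135 -1 0.8 0 -1" --pt "0 0 0.135 -1 0.8 0 -1"

```text
clock: 1.95
position: [336.1, -372.8, 232.0]
ee_rot: [-0.002, 1.0, -0.0, 0.001]
wrist_force: [-0.9, -0.0, -0.2]
gripper_width: 85.6
grip_force: 0.0
```

Emit:
step_arm --pt "0 0 0 -0.17 0.34 0 -1" --pt "0 0 0 -0.34 0.68 0 -1" --pt "0 0 0 -0.49 1 0 -1"

```text
clock: 2.33
position: [408.3, -224.4, 231.4]
ee_rot: [-0.0, 1.0, -0.0, 0.0]
wrist_force: [0.5, 1.0, 0.4]
gripper_width: 85.3
grip_force: 0.0
```

Emit:
step_arm --pt "0 0 0 -0.17 0.34 0 -1" --pt "0 0 0 -0.34 0.68 0 -1" --pt "0 0 0 -0.49 1 0 -1"

```text
clock: 2.7
position: [482.0, -74.1, 231.5]
ee_rot: [-0.001, 1.0, 0.0, 0.0]
wrist_force: [0.4, -0.8, 0.1]
gripper_width: 85.3
grip_force: 0.0
```

Emit:
step_arm --pt "0 0 0 -0.17 0.34 0 -1" --pt "0 0 0 -0.34 0.68 0 -1" --pt "0 0 0 -0.49 1 0 -1" --pt "0 0 0 -0.49 1 0 -1"

```text
clock: 3.2
position: [555.4, 76.9, 229.6]
ee_rot: [-0.002, 1.0, -0.0, -0.001]
wrist_force: [0.9, 0.4, -0.8]
gripper_width: 85.5
grip_force: 0.0
```

```bash
python3 -c "
from h import *
go([601.5,162,99],np.pi)
c=cam('top');s=cam('scene');cv2.imwrite('pics/t1.png',c['frame'][:,:,::-1]);cv2.imwrite('pics/s1.png',s['frame'][:,:,::-1])"
```

```text
pos [555.4  76.9 229.6] shift mm [-46.7  85.1 130.4] share [-0.3117  0.5671  0.8694] turn [-0.0003 -0.0009  0.0012] F [ 0.9  0.4 -0.8] w 85.5 grip 0.0 t 3.2
```

Emit:
step_arm --pt "0 0 0 -0.16 0.28 0 -1" --pt "0 0 0 -0.312 0.567 0.02 -1" --pt "0 0 0 -0.312 0.567 0.3 -1" --pt "0 0 0 -0.312 0.567 0.6 -1" --pt "0 0 0 -0.312 0.567 0.865 -1" --pt "0 0 0 -0.312 0.567 0.865 -1"

```text
clock: 4.05
position: [599.7, 157.5, 98.4]
ee_rot: [0.0, 1.0, -0.001, -0.003]
wrist_force: [0.6, 0.4, 0.5]
gripper_width: 85.6
grip_force: 0.0
```

```bash
python3 - <<'E'
from h import *
go([601.5,162,99],np.pi)
t=cam('top');s=cam('scene')
a=cv2.resize(s['frame'][230:380,280:430],(400,400),interpolation=2);b=cv2.resize(t['frame'][130:280,160:310],(400,400),interpolation=2)
cv2.imwrite('pics/g1.png',np.hstack([a,b])[:,:,::-1])
E
```

```text
pos [599.7 157.5  98.4] shift mm [-1.8  4.5 -0.6] share [-0.0119  0.0298 -0.0043] turn [-0.0008 -0.0018 -0.0003] F [0.6 0.4 0.5] w 85.6 grip 0.0 t 4.05
```

View pics/g1.png

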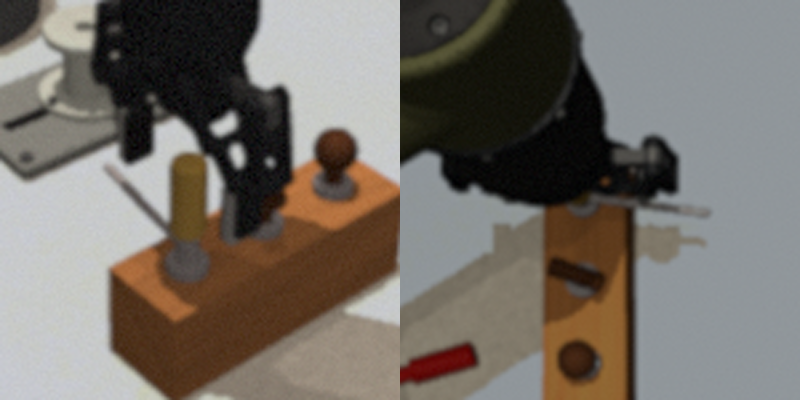

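The grip stands between the open fingers: pads at about (135,150) and (235,235) in the left panel, grip at (188,200). The tool is about 4 mm short in y, so I'll correct that and close.

Emit:
step_arm --pt "0 0 0 -0.012 0.03 0 -1" --pt "0 0 0 -0.012 0.03 0 -1" --pt "0 0 0 -0.012 0.03 0 -1"

```text
clock: 4.53
position: [603.5, 164.5, 102.3]
ee_rot: [-0.0, 1.0, 0.0, 0.0]
wrist_force: [-0.1, -0.0, -0.4]
gripper_width: 85.4
grip_force: 0.0
```

Emit:
step_arm --pt "0 0 0 0 0 0 -1" --pt "0 0 0 0 0 0 -1"

```text
clock: 4.78
position: [603.2, 164.2, 101.6]
ee_rot: [-0.0, 1.0, 0.0, -0.0]
wrist_force: [0.7, 0.7, 0.2]
gripper_width: 85.3
grip_force: 0.0
```

```bash
python3 - <<'E'
from h import *
for i in range(3): cam('top'); go([602,162,99],np.pi)
E
```

```text
pos [603.2 164.2 101.5] shift mm [ 1.2 -2.2  2.5] share [ 0.0079 -0.0149  0.0168] turn [ 0.     -0.      0.0002] F [-0.5 -0.  -0.9] w 85.7 grip 0.0 t 4.825
pos [603.2 164.2 101.5] shift mm [ 1.2 -2.2  2.5] share [ 0.0078 -0.0149  0.0167] turn [-0.     -0.0001  0.0002] F [0.2 0.1 0.9] w 85.2 grip 0.0 t 4.875
pos [603.2 164.2 101.5] shift mm [ 1.2 -2.2  2.5] share [ 0.0081 -0.0149  0.0168] turn [ 0.     -0.      0.0002] F [-0.7 -0.4  0.3] w 85.6 grip 0.0 t 4.925
```

Emit:
step_arm --newtons 20 --pt "0 0 0 0.008 -0.015 0.017 -1" --pt "0 0 0 0.008 -0.015 0.017 0" --pt "0 0 0 0.008 -0.015 0.017 0.4" --pt "0 0 0 0.008 -0.015 0.017 1" --pt "0 0 0 0.008 -0.015 0.017 1" --pt "0 0 0 0.008 -0.015 0.017 1" --pt "0 0 0 0.008 -0.015 0.017 1" --pt "0 0 0 0.008 -0.015 0.017 1"

```text
clock: 5.92
position: [602.1, 162.1, 99.1]
ee_rot: [-0.0, 1.0, 0.0, 0.0]
wrist_force: [-0.2, -0.1, 0.3]
gripper_width: 21.2
grip_force: 21.6
```

Emit:
step_arm --newtons 60 --pt "0 0 0 0 0 0 1" --pt "0 0 0 0 0 0 1" --pt "0 0 0 0 0 -0.1 1" --pt "0 0 0 0 0 -0.2 1" --pt "0 0 0 0 0 -0.35 1" --pt "0 0 0 0 0 -0.5 1" --pt "0 0 0 0 0 -0.6 1" --pt "0 0 0 0 0 -0.6 1" --pt "0 0 0 0 0 -0.6 1"

```text
clock: 7.05
position: [601.6, 162.0, 187.8]
ee_rot: [-0.0, 1.0, -0.0, -0.001]
wrist_force: [0.7, 0.0, -3.0]
gripper_width: 20.4
grip_force: 58.7
```

```bash
python3 - <<'E'
from h import *
go([497.5,-83,189],np.pi+.16)
t=cam('top');s=cam('scene')
a=cv2.resize(s['frame'][200:350,280:430],(400,400),interpolation=2);b=cv2.resize(t['frame'][130:280,160:310],(400,400),interpolation=2)
cv2.imwrite('pics/g2.png',np.hstack([a,b])[:,:,::-1])
E
```

```text
pos [601.6 162.  187.8] shift mm [ 104.2 -244.9   -0.9] share [ 0.6949 -1.6327 -0.0063] turn [-0.     -0.0006 -0.0507] F [ 0.7  0.  -3. ] w 20.4 grip 58.7 t 7.05
```

View pics/g2.png

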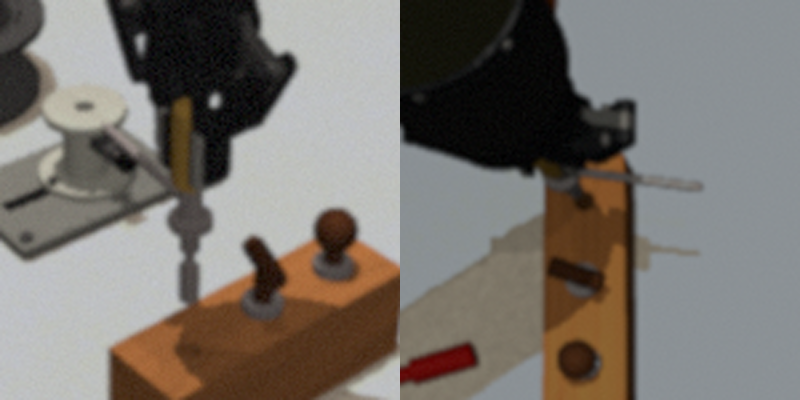

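The gauge is out and hanging straight, with its foot at (190,300) in the left panel, and the two short tools are undisturbed.

Emit:
step_arm --pt "0 0 -0.01 0.1 -0.25 0 1" --pt "0 0 -0.02 0.22 -0.5 0 1" --pt "0 0 -0.03 0.35 -0.8 0 1" --pt "0 0 -0.03 0.41 -1 0 1" --pt "0 0 -0.03 0.41 -1 0 1"

```text
clock: 7.78
position: [540.0, 10.2, 188.9]
ee_rot: [-0.046, 0.999, -0.0, -0.0]
wrist_force: [-0.1, 0.0, -2.0]
gripper_width: 20.8
grip_force: 59.1
```

```bash
python3 -c "
from h import *
go([497.5,-83,178],np.pi+.16)"
```

```text
pos [540.   10.2 188.9] shift mm [ 50.9 -88.9  10.9] share [ 0.3394 -0.5927  0.0725] turn [-0.     -0.0001 -0.0215] F [-0.1  0.  -2. ] w 20.8 grip 59.1 t 7.775
```

Emit:
step_arm --pt "0 0 -0.01 0.11 -0.2 0 1" --pt "0 0 -0.02 0.23 -0.4 0.04 1" --pt "0 0 -0.0215 0.34 -0.593 0.1 1" --pt "0 0 -0.0215 0.34 -0.593 0.12 1" --pt "0 0 -0.0215 0.34 -0.593 0.12 1" --pt "0 0 -0.0215 0.34 -0.593 0.12 1"

```text
clock: 8.52
position: [498.7, -80.6, 171.0]
ee_rot: [-0.082, 0.997, 0.0, -0.0]
wrist_force: [0.3, 0.4, -2.9]
gripper_width: 20.9
grip_force: 59.3
```

```bash
cat > look.py <<'E'
from h import *; import sys
go([497.5,-83,170],np.pi+.16)
t=cam('top');s=cam('scene')
def cr(i,x,y,w=100,h=100):
    o=cv2.resize(i[y:y+h,x:x+w],(400,400),interpolation=cv2.INTER_CUBIC)
    for k in range(0,w,10): cv2.line(o,(k*4,0),(k*4,8),(255,0,0),1)
    for k in range(0,h,10): cv2.line(o,(0,k*4),(8,k*4),(255,0,0),1)
    return o
cv2.imwrite('pics/%s.png'%sys.argv[1],np.hstack([cr(s['frame'],260,170),cr(t['frame'],330,200)])[:,:,::-1])
E
python3 look.py g3
```

```text
pos [498.7 -80.6 171. ] shift mm [ 1.6 -2.1  1. ] share [ 0.0106 -0.0142  0.0068] turn [ 0.     -0.      0.0011] F [ 0.3  0.4 -2.9] w 20.9 grip 59.3 t 8.525
```

View pics/g3.png

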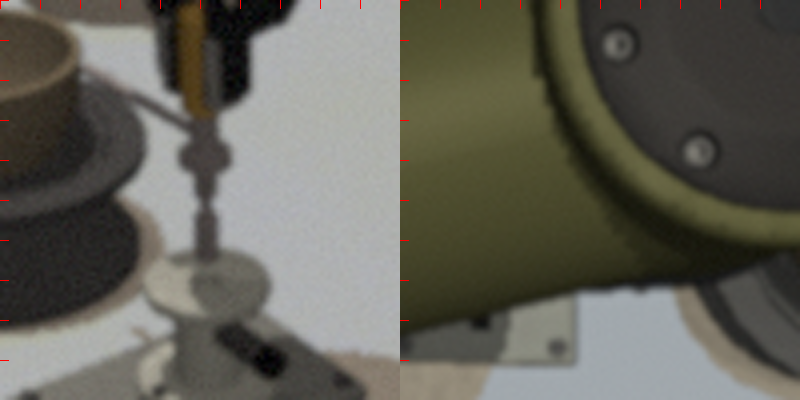

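```bash
python3 - <<'E'
from h import *
np.set_printoptions(precision=2,suppress=True)
s=cam('scene')
f=atz(s,311.5,234.0,85);b=atz(s,311.6,240,72);print('foot',f,'bore',b,'diff',b-f)
p=np.array([498.7,-80.6,85]);
for d in ([0,0,0],[1,0,0],[0,1,0],[0,0,1]): print(np.array(proj(s,p+d)))
go([497.3,-82.5,160],np.pi+.16)
E
```

```text
foot [498.2  -80.76  85.  ] bore [498.63 -80.21  72.  ] diff [  0.43   0.55 -13.  ]
[311.34 234.12]
[310.91 234.28]
[311.65 234.33]
[311.33 233.67]
pos [498.6 -80.8 171.1] shift mm [ 1.6 -1.4 11.1] share [ 0.01 -0.01  0.07] turn [0. 0. 0.] F [ 0.6 -0.2 -2.4] w 20.7 grip 59.3 t 8.675
```

Emit:
step_arm --pt "0 0 0 0.006 -0.007 0 1" --pt "0 0 0 0.006 -0.007 0.03 1" --pt "0 0 0 0.006 -0.007 0.06 1" --pt "0 0 0 0.006 -0.007 0.075 1" --pt "0 0 0 0.006 -0.007 0.085 1" --pt "0 0 0 0.006 -0.007 0.09 1"

```text
clock: 9.43
position: [497.6, -82.6, 157.4]
ee_rot: [-0.081, 0.997, 0.0, -0.0]
wrist_force: [0.3, 0.2, -2.6]
gripper_width: 20.2
grip_force: 59.2
```

```bash
python3 -c "
from h import *
go([497.9,-81.8,156],np.pi+.16)"
```

```text
pos [497.6 -82.6 157.4] shift mm [-0.5  0.8  1.4] share [-0.0031  0.0051  0.0094] turn [ 0.     -0.      0.0008] F [ 0.3  0.2 -2.6] w 20.2 grip 59.2 t 9.425
```

Emit:
step_arm --pt "0 0 0 0 0 0.007 1" --pt "0 0 0 0 0 0.014 1" --pt "0 0 0 0 0 0.02 1" --pt "0 0 0 0 0 0.02 1"

```text
clock: 9.93
position: [497.5, -82.8, 154.4]
ee_rot: [-0.081, 0.997, -0.0, -0.0]
wrist_force: [-0.4, -0.8, -3.0]
gripper_width: 20.7
grip_force: 59.2
```

Emit:
step_arm --pt "0 0 0 0 0 0.007 1" --pt "0 0 0 0 0 0.014 1" --pt "0 0 0 0 0 0.02 1" --pt "0 0 0 0 0 0.027 1" --pt "0 0 0 0 0 0.027 1"

```text
clock: 10.55
position: [497.5, -82.7, 150.3]
ee_rot: [-0.081, 0.997, -0.0, -0.0]
wrist_force: [-0.7, -2.1, -2.8]
gripper_width: 20.8
grip_force: 59.2
```

Emit:
step_arm --pt "0 0 0 0 -0.003 0.01 1" --pt "0 0 0 0 -0.003 0.02 1" --pt "0 0 0 0 -0.003 0.03 1" --pt "0 0 0 0 -0.003 0.04 1" --pt "0 0 0 0 -0.003 0.05 1" --pt "0 0 0 0 -0.003 0.05 1"

```text
clock: 11.3
position: [497.6, -83.0, 142.6]
ee_rot: [-0.081, 0.997, 0.0, -0.0]
wrist_force: [-0.4, -1.4, -4.0]
gripper_width: 20.4
grip_force: 59.2
```

Well in the bore, with low side forces. Next is the plunger.

Emit:
step_arm --pt "0 0 0 0 -0.002 0.01 1" --pt "0 0 0 0 -0.002 0.02 1" --pt "0 0 0 0 -0.002 0.03 1" --pt "0 0 0 0 -0.002 0.04 1" --pt "0 0 0 0 -0.002 0.05 1" --pt "0 0 0 0 -0.002 0.06 1" --pt "0 0 0 0 -0.002 0.06 1"

```text
clock: 12.18
position: [497.4, -83.6, 132.7]
ee_rot: [-0.081, 0.997, -0.0, -0.001]
wrist_force: [0.8, -5.5, -5.3]
gripper_width: 20.7
grip_force: 59.2
```

Emit:
step_arm --pt "0 0 0 0 -0.003 0.01 1" --pt "0 0 0 0 -0.003 0.02 1" --pt "0 0 0 0 -0.003 0.03 1" --pt "0 0 0 0 -0.003 0.04 1" --pt "0 0 0 0 -0.003 0.05 1" --pt "0 0 0 0 -0.003 0.06 1" --pt "0 0 0 0 -0.003 0.07 1" --pt "0 0 0 0 -0.003 0.08 1" --pt "0 0 0 0 -0.003 0.09 1" --pt "0 0 0 0 -0.003 0.1 1"

```text
clock: 13.42
position: [497.8, -83.8, 118.8]
ee_rot: [-0.081, 0.997, 0.0, -0.0]
wrist_force: [-1.4, -5.1, 0.3]
gripper_width: 21.0
grip_force: 59.6
```

Emit:
step_arm --pt "0 0 0 0 0 0.01 1" --pt "0 0 0 0 0 0.02 1" --pt "0 0 0 0 0 0.03 1" --pt "0 0 0 0 0 0.04 1" --pt "0 0 0 0 0 0.05 1" --pt "0 0 0 0 0 0.06 1" --pt "0 0 0 0 0 0.06 1"

```text
clock: 14.3
position: [497.6, -83.4, 109.0]
ee_rot: [-0.081, 0.997, 0.0, -0.0]
wrist_force: [1.2, -3.3, -5.9]
gripper_width: 20.3
grip_force: 59.0
```

```bash
python3 -c "
from h import *
go([497.6,-83.5,106],np.pi+.16)"
```

```text
pos [497.6 -83.4 109. ] shift mm [-0.  -0.1  3. ] share [-0.0003 -0.0004  0.0203] turn [ 0.0003 -0.0002  0.0008] F [ 1.2 -3.3 -5.9] w 20.3 grip 59.0 t 14.3
```

Emit:
step_arm --pt "0 0 0 0 0 0.005 1" --pt "0 0 0 0 0 0.01 1" --pt "0 0 0 0 0 0.015 1" --pt "0 0 0 0 0 0.015 1"

```text
clock: 14.8
position: [497.8, -83.7, 107.7]
ee_rot: [-0.081, 0.997, 0.0, 0.0]
wrist_force: [0.7, -2.3, -2.4]
gripper_width: 20.6
grip_force: 59.3
```

Emit:
step_arm --pt "0 0 0 0 0 0.003 1" --pt "0 0 0 0 0 0.006 1" --pt "0 0 0 0 0 0.006 1"

```text
clock: 15.18
position: [497.8, -83.7, 106.9]
ee_rot: [-0.081, 0.997, 0.0, 0.0]
wrist_force: [-0.6, -1.4, -0.7]
gripper_width: 20.6
grip_force: 59.4
```

Emit:
step_arm --pt "0 0 0 0 0 0.004 1" --pt "0 0 0 0 0 0.008 1" --pt "0 0 0 0 0 0.008 1"

```text
clock: 15.55
position: [497.9, -83.8, 106.2]
ee_rot: [-0.081, 0.997, 0.0, 0.0]
wrist_force: [-3.5, -0.3, 3.9]
gripper_width: 20.7
grip_force: 59.9
```

Emit:
step_arm --pt "0 0 0 0 0 0.004 1" --pt "0 0 0 0 0 0.004 1"

```text
clock: 15.8
position: [498.0, -83.8, 106.1]
ee_rot: [-0.081, 0.997, -0.0, 0.0]
wrist_force: [-4.3, 0.3, 6.2]
gripper_width: 20.4
grip_force: 60.1
```

Emit:
step_arm --pt "0 0 0 0.002 0 0.005 1" --pt "0 0 0 0.004 0 0.01 1" --pt "0 0 0 0.004 0 0.01 1"

```text
clock: 16.18
position: [498.0, -83.8, 106.0]
ee_rot: [-0.081, 0.997, -0.0, 0.001]
wrist_force: [-5.8, 1.8, 12.4]
gripper_width: 20.3
grip_force: 60.8
```

```bash
python3 - <<'E'
from h import *
go([497.6,-83.5,106],np.pi+.16)
s=cam('scene');t=cam('top')
o=cv2.resize(s['frame'][150:300,220:370],(600,600),interpolation=2);cv2.imwrite('pics/g4.png',o[:,:,::-1])
E
```

```text
pos [498.  -83.8 106. ] shift mm [0.3 0.4 0. ] share [0.0022 0.0024 0.0002] turn [-0.0002  0.0009  0.0009] F [-5.8  1.8 12.4] w 20.3 grip 60.8 t 16.175
```

View pics/g4.png

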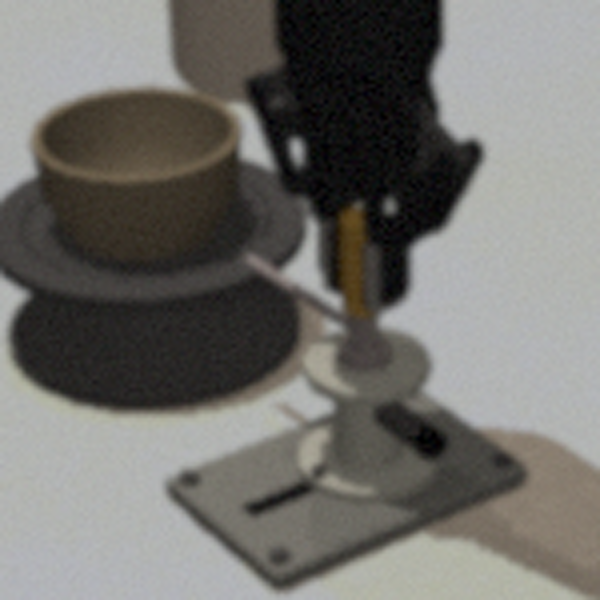

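The collar rests flat on the plate at (365,365), and the stiff stop came at exactly the predicted height. The pointer at (245,255) heads for the pot. Releasing and going straight up.

Emit:
step_arm --pt "0 0 0 -0.003 0 -0.004 1" --pt "0 0 0 -0.003 0 -0.004 0.5" --pt "0 0 0 -0.003 0 -0.004 -0.5" --pt "0 0 0 -0.003 0 -0.004 -1" --pt "0 0 0 -0.003 0 -0.004 -1" --pt "0 0 0 -0.003 0 -0.004 -1" --pt "0 0 0 -0.003 0 -0.004 -1" --pt "0 0 0 -0.003 0 -0.004 -1"

```text
clock: 17.27
position: [497.6, -83.8, 104.1]
ee_rot: [-0.081, 0.997, 0.0, -0.0]
wrist_force: [0.3, -0.6, -0.8]
gripper_width: 85.6
grip_force: 0.0
```

Emit:
step_arm --pt "0 0 0 0 0 -0.1 -1" --pt "0 0 0 0 0 -0.3 -1" --pt "0 0 0 0 0 -0.6 -1" --pt "0 0 0 0 0 -0.9 -1" --pt "0 0 0 0.3 0.2 -0.9 -1" --pt "0 0 0 0.6 0.6 -0.9 -1" --pt "0 0 0 0.6 1 -0.9 -1" --pt "0 0 0 0.6 1 -0.9 -1"

```text
clock: 18.27
position: [383.6, 52.6, 240.7]
ee_rot: [-0.084, 0.996, 0.001, 0.001]
wrist_force: [0.1, 0.0, -0.5]
gripper_width: 85.5
grip_force: 0.0
```

```bash
python3 - <<'E'
from h import *
go([497.6,-83.5,106],np.pi+.16)
s=cam('scene');t=cam('top')
a=cv2.resize(s['frame'][150:300,220:370],(400,400),interpolation=2);b=cv2.resize(t['frame'][180:330,310:460],(400,400),interpolation=2)
cv2.imwrite('pics/g5.png',np.hstack([a,b])[:,:,::-1])
E
```

```text
pos [383.6  52.6 240.7] shift mm [ -89.1 -153.6  134.7] share [-0.594  -1.0239  0.898 ] turn [0.0006 0.001  0.0028] F [ 0.1  0.  -0.5] w 85.5 grip 0.0 t 18.275
```

View pics/g5.png

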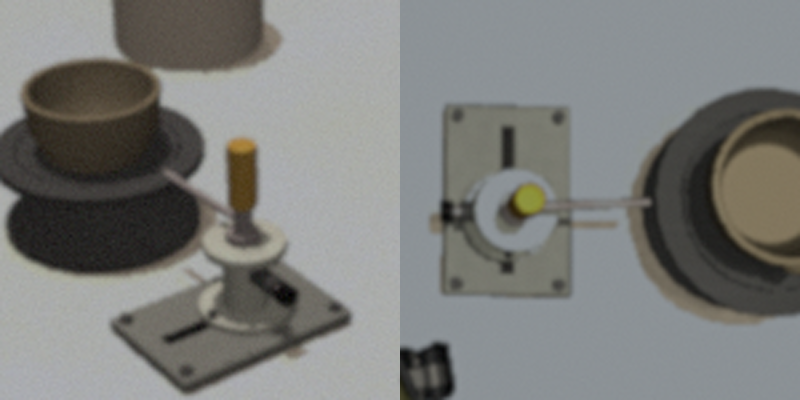

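The gauge stands in the sleeve and the gripper is clear of it. In the right panel the grip top is at (529,199) and the pointer tip at (650,202), towards the pot. I'll check height, tilt and aim in numbers.

```bash
python3 - <<'E'
from h import *
np.set_printoptions(precision=1,suppress=True)
s=cam('scene');t=cam('top');k=.375
g,e=tri(s,(220+241*k,150+147*k),t,(310+129*k,180+199*k));p,e2=tri(s,(220+163*k,150+170*k),t,(310+250*k,180+202*k))
pot=atz(t,455.9,251.5,115);ax=np.array([497.2,-84])
print('griptop',g,e,'tip',p,e2,'pot',pot)
a=lambda d:np.degrees(np.arctan2(d[1],d[0]))
print(a(p[:2]-ax),a(pot[:2]-ax))
m=vision.outline_of('top','pot')
if m: print(cv2.minEnclosingCircle(np.argwhere(m[0]['mask'])[:,::-1].astype(np.float32)))
E
```

```text
griptop [497.5 -84.  145.8] [np.float64(0.2892704850124938), np.float64(0.2892704850125874)] tip [ 501.6 -179.7   86.3] [np.float64(0.03873042420446746), np.float64(0.03873042420452543)] pot [ 507.2 -271.1  115. ]
-87.37543952410438 -86.93335638686249
((454.7048034667969, 251.86981201171875), 31.00087547302246)
```

```bash
python3 -c "
from station import order
print(order.sign_off())"
```

```text
the job is handed in; nothing more can be done
None
```

The gauge is home in the stand: collar on the sleeve, upright, pointer aimed within about 1° of the pot, and the arm clear. The plunger snap I judged from the side force dropping away and the height matching, since I had no direct reading of it; the job is handed in.

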